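# Re-grip the steel drift and load it in the drilling jig

### The job

Take the bright steel drift pin (not the black marker pen) out of the blue tool rest, where only its middle can be gripped, and lay it down flat on the open bench or cloth; then let go and pick it up again near one end, because the jig's cheeks leave no room for fingers round its middle. Lower it into the channel of the green drilling jig so that it lies flat on the channel floor, sticking out about equally at both ends, and let go. Never let it drop, and leave the marker pen where it lies.

Things in the scene. Friction and masses are not known exactly. Their poses are not given: they have to be found in the camera images.
- drift: Steel drift pin, bright grey metal rod, 130 x 14 x 14 mm, about 0.12 kg, behaves like a square bar (does not roll). Origin: middle of its length, on its underside. x runs along its length, z up. It starts in one of the two lanes of the tool rest, underside 28 mm above the bench. The bench top is at height 0; the red cloth that covers part of it is 3 mm thick and as firm as the bench.
- marker: Black marker pen, 125 x 16 x 16 mm, lying in the other lane of the tool rest, to be left there. Origin: middle of its length, on its underside; x along its length.
- tool_rest: Fixed tool rest, grey base plate 140 (x) x 124 (y) x 8 mm, two lanes along x at y = +38 and -38 mm. In each lane a blue slotted post stands at either end, 28 to 70 mm from the middle: slot 20 mm wide, open at the top, walls 12 mm, slot floor 28 mm and post tops 60 mm above the bench. The 56 mm between the posts are open down to the base plate. Origin: centre of underside, on the bench.
- drill_jig: Fixed drilling jig: dark base 70 (x) x 112 (y) x 12 mm, channel along x between two green cheeks. Channel open at top and both ends, 64 mm long, floor 30 mm above the bench, 30 mm wide, flaring to 40 mm at the cheek tops (70 mm high); cheeks reach out to y = +-33 mm. A centred drift sticks out 33 mm each end, with free space beneath; it may point either way. Origin: centre of underside, on the bench.

How it is judged:
By the outcome, as a careful person would: the job done as asked, in the order asked, and still so for the second after the job is handed in, with the robot touching nothing.
It also fails if it takes over 54 s, if anything falls off the work surface, if the arm or the gripper's body presses on something with over 40 N, if the wrist force passes 120 N, or if a joint passes its speed limit or range.

### The arm

A 7-joint arm with a two-finger parallel gripper is mounted at the origin on a cart in front of the work surface, level with it; the furniture and walls round the work are solid. World frame = base frame: x ahead of the robot, y to its left, z up, the work surface at z = 0. Lengths are in m, angles in degrees, forces in N, time in s.
With the tool pointing down it reaches from about 0.425 to 0.875 m from the base axis. Payload 4.7 kg.
Tool frame: the origin (TCP) lies midway between the tips of the shut fingers; the grasp point (between the pads) lies 19 mm behind it; z points along the fingers, y is the line along which they close (so a half turn about z gives the same grasp; the last joint's range is limited). The gripper opens to 87 mm and grips with 3 to 60 N. Pads are 19 mm wide; open, the fingers measure 117 mm over their backs; the gripper's body (75 mm by 190 mm) begins 51 mm behind the grasp point.
Start: joints at [78.043, 18.392, -4.016, 83.108, 1.295, 78.541, -3.26], TCP at [0.144, -0.634, 0.223] pointing down, gripper open.
Joint ranges: [-163.93, 163.93], [-17.29, 119.83], [-79.2, 71.16], [3.27, 140.29], [-89.18, 269.18], [5.43, 117.66], [-154.24, 154.24]. Speed limits (degrees/s): [147.25, 147.25, 180, 180, 180, 180, 180].

### API

Orientations are given as [roll, pitch, yaw] about the fixed x, y, z axes, in that order (R = Rz(yaw) Ry(pitch) Rx(roll)).
In Python, from cell import env, viewer, boxes_of, masks_of gives the robot as it stands. The module is installed in compiled form; this text tells all that it offers.
- The arm moves only by the tool apply_moves, never from a script. Its argument "moves" is a list of rows, each a list of 7 numbers: the shift along the tool's x, y, z scaled (see below), then the turn, a rotation vector about the tool's x, y, z scaled (see below), then the opening, from 0 (shut) to 1 (fully open). A call has 1 to 20 rows; each row is the pose to reach, as a shift and turn from the pose commanded when the call began, along the tool's axes at that moment; what a row does not reach only later rows make up. The controller multiplies each number of a shift by 0.2 m and each number of a turn by 1.5 rad. A row lasts 1/10 s, in which the tool goes at most 50 mm and 8.59 degrees, less where a joint would pass 70% of its speed; a pose out of reach is approached as far as the arm can. A call with a number of a shift or a turn outside -1 to 1 is refused whole. A call with a gripper value outside its range is refused whole. The fingers move at their own pace and stop on an object; "grip_force" is the grip in N (left out, the last holds). Time passes only in rows, so rows that repeat a pose let the fingers close. It gives the time, the measured TCP pose, the force, the opening and the grip force at its end, in the units of the state.
- env.get_obs(): the state, without advancing time (a new reading comes with each control period).
- viewer.read_camera(name): name is "scene" or "top" or "wrist"; returns the picture (420x560x3 uint8, red, green, blue); there is no depth.
- viewer.get_calibration(name): a dict with "fov_y" (degrees; the focal length in pixels is half the picture's height over the tangent of half this angle, whatever the lens; pixels are square), "cx", "cy" (the principal point, pixels), "k1" (the pictures are not rectified: a ray, as slopes to the right and down, at radius r is drawn at 1 + k1 r^2 times it, then the intrinsics apply), "position" and "orientation" of the camera in the world. Camera axes: x right, y up, looking along -z (the intrinsics and any distortion apply to the point x, -y, -z); pixel columns grow to the right and rows downward; lengths in m; the calibration is good to about 2 mm. A picture is of the moment at which its call begins: read the wrist's pose just before it. get_calibration takes no time and is no camera call; for the wrist camera it gives the pose at the moment of the call.
- env.sign_off(): hands the job in; it is judged then, once.
Trained networks look in the newest picture that a camera, given by its name, has taken for a name from the list of things; names that differ only in an ending like _2 or _b are one class to them, and where a whole thing is asked for, a point or a joint stands for the part that bears it (a point fixed in the world has none). Each returns a list of dicts, best first, with "conf" (0 to 1); they miss things now and then, are a little off and sometimes report something else, mostly with a low value. They report only what shows in the picture. A call takes as long as a camera call.
- boxes_of(camera, target): "location" ([column, row] in pixels, amid what is visible of it).
- masks_of(camera, target): "pixels" (420x560 bool, what is visible of it) and "location" ([column, row] in pixels, amid what is visible of it).
The state is a dict: "time_s": time; "qpos": joint angles; "joint_velocities": joint speeds; "effort": joint torques, N m; "tool_pos": TCP position; "tool_rot": TCP orientation; "force": force on the tool from outside, world axes, zero at the start; "wrist_torque": the same for the moment, N m; "grip_width": finger opening in m; "grasp_force": force on a finger pad.
Only numpy, scipy, OpenCV 4.12 (cv2) and the standard library are available. Lean on these libraries where they do the work, as an engineer would, in place of code of your own. Each camera call takes 0.05 s, during which the arm holds its last target. There are 200 camera calls.

## Working session

There is one attempt and no reset: what is moved stays moved. The work goes in short steps, Python scripts to look and compute and a tool call to move; the robot and the scene stay as the last step left them, time stands still between calls to the robot, and variables do not carry over. Pictures are saved under pics/ and viewed, at most 10 in all, crops included, and the job is handed in when it is done.

Besides the shell and the picture viewer there is one more tool, called after "Request:" by a JSON object that holds its "fn" and its "kwargs", one argument or row to a line. apply_moves: Moves the arm, as the interface text tells. Shifts and turns lie within -1 to 1; 1 stands for 0.2 m of shift or 1.5 rad of turn. Its arguments: {"type":"object","properties":{"moves":{"type":"array","items":{"type":"array","items":{"type":"number","minimum":-1,"maximum":1}}},"grip_force":{"type":"number"}},"required":["moves"]}

```bash
mkdir -p pics; cat > h.py <<'E'
import numpy as np, cv2
from scipy.spatial.transform import Rotation as R
from cell import env, viewer, boxes_of, masks_of
def cal(n):
    c=viewer.get_calibration(n); return c
def Rm(o):
    o=np.array(o,float)
    if o.shape==(3,3): return o
    if o.shape==(4,): return R.from_quat(o).as_matrix()
    return R.from_euler('xyz',o,degrees=True).as_matrix()
def K(c):
    f=210/np.tan(np.radians(c['fov_y'])/2); return np.array([[f,0,c['cx']],[0,f,c['cy']],[0,0,1]])
def p2w(c,px,z):
    px=np.array(px,float).reshape(-1,1,2)
    u=cv2.undistortPoints(px,K(c),np.array([c['k1'],0,0,0.]))[:,0]
    d=np.c_[u[:,0],-u[:,1],-np.ones(len(u))]@Rm(c['orientation']).T
    p=np.array(c['position']); return p+d*((z-p[2])/d[:,2])[:,None]
def w2p(c,P):
    q=(np.array(P,float).reshape(-1,3)-c['position'])@Rm(c['orientation'])
    q=q*[1,-1,-1]
    return cv2.projectPoints(q,np.zeros(3),np.zeros(3),K(c),np.array([c['k1'],0,0,0.]))[0][:,0]
def axis(c,m,z):
    ys,xs=np.nonzero(m); P=p2w(c,np.c_[xs,ys],z)[:,:2]
    (cx,cy),(w,h),a=cv2.minAreaRect(P.astype(np.float32)*1000)
    if w<h: w,h,a=h,w,a+90
    return [cx,cy],[w,h],(a+90)%180-90
def save(n,f): im=viewer.read_camera(n); cv2.imwrite('pics/'+f,im[:,:,::-1]); return im
E
python3 - <<'E'
from h import *
print(env.get_obs()); 
for n in('top','scene','wrist'):
    c=cal(n); print(n,c); save(n,n+'0.png')
    for t,z in(('drift',.038),('marker',.038),('tool_rest',.03),('drill_jig',.05)):
        for r in masks_of(n,t)[:2]:
            print(t,round(r['conf'],2),r['location'],axis(c,r['pixels'],z))
E
cd pics; python3 -c "
import cv2,numpy as np
a=cv2.imread('top0.png');b=cv2.imread('scene0.png');print(a.shape)
cv2.imwrite('c0.png',cv2.resize(np.hstack([a,b]),(800,300)))"
```

```text
{'time_s': 0.0, 'qpos': array([78.04302528, 18.4366534 , -4.01573534, 83.17427696,  1.29530764,
       78.54111147, -3.26215511]), 'joint_velocities': array([ 0.05630263,  0.07848078, -0.05086733,  0.02253313, -0.0243935 ,
        0.03591402, -0.07700138]), 'effort': array([-4.18747168e-04, -4.91282558e+01, -4.04196745e-01, -3.12524307e+01,
       -6.38259505e-02,  4.37610783e-02,  1.57180821e-04]), 'tool_pos': array([ 0.1434464 , -0.63340985,  0.2214943 ]), 'tool_rot': array([-1.79893219e+02,  6.02349299e-03,  1.27648157e+01]), 'force': array([-0.34731283,  0.23065089, -0.10957907]), 'wrist_torque': array([0.01649355, 0.04786052, 0.02960742]), 'grasp_force': 0.0, 'grip_width': 0.08726529997826726}
top {'fov_y': 45.174799370787476, 'cx': 282.27864843952284, 'cy': 213.67834259192196, 'k1': -0.0881057473168036, 'position': array([ 0.41511776, -0.20992786,  0.99431865]), 'orientation': array([  4.92054363,   0.5524056 , -90.53250705])}
drift 0.82 [334.4, 236.4] ([453.9034118652344, -306.1448974609375], [127.3442611694336, 14.096902847290039], 14.99611759185791)
marker 0.93 [372.9, 225.8
[... 685 characters left out ...]
52734, 32.904727935791016], 10.070328712463379)
marker 0.5 [336.9, 182.1] ([471.59912109375, -372.0483703613281], [55.66404342651367, 42.37993621826172], 8.51526165008545)
tool_rest 0.79 [333.9, 192.1] ([467.16851806640625, -348.4151916503906], [229.70046997070312, 153.66600036621094], -76.75686073303223)
drill_jig 0.58 [247.2, 240.9] ([516.9407348632812, -50.25140380859375], [180.33200073242188, 91.8718032836914], -68.52588844299316)
wrist {'fov_y': 71.0704908751757, 'cx': 276.8980469647643, 'cy': 212.85895619399105, 'k1': -0.04302220043937772, 'position': array([ 0.2190019 , -0.61791885,  0.38468836]), 'orientation': array([-1.63775736e+01,  6.47292291e-03, -7.72310741e+01])}
(420, 560, 3)
```

View pics/top0.png

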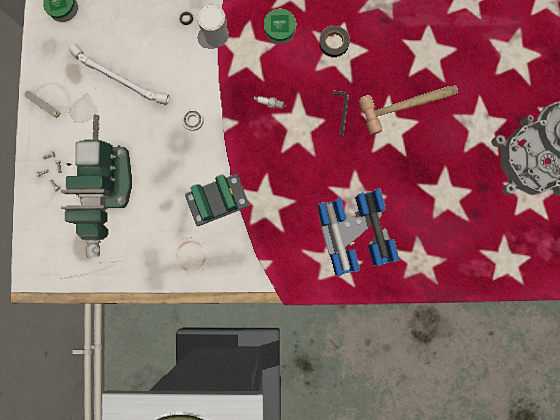

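View pics/scene0.png

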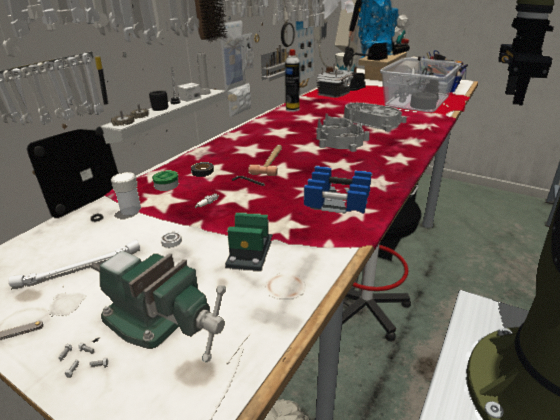

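The top picture shows the bright drift in the left lane at (337,236), the marker at (375,226) and the jig at (216,199). The open cloth around (290,170) can take the drift. I'll move above the drift first.

Request:
{"fn": "apply_moves", "kwargs": {
  "moves": [
    [0.2, -0.13, 0, 0, 0, 0, 1],
    [0.4, -0.26, 0, 0, 0, 0, 1],
    [0.6, -0.4, 0, 0, 0, 0, 1],
    [0.8, -0.53, 0, 0, 0, 0, 1],
    [0.94, -0.63, 0, 0, 0, 0, 1],
    [0.94, -0.63, 0, 0, 0, 0, 1]
  ]
}}

```text
time_s: 1.35
tool_pos: [0.3046, -0.4647, 0.2232]
tool_rot: [-180.0, -0.2, 13.3]
force: [0.4, 0.7, 0.6]
grip_width: 0.0873
grasp_force: 0.0
```

Request:
{"fn": "apply_moves", "kwargs": {
  "moves": [
    [0.2, -0.13, 0, 0, 0, 0, 0.7],
    [0.4, -0.26, 0, 0, 0, 0, 0.7],
    [0.6, -0.4, 0, 0, 0, 0, 0.7],
    [0.8, -0.53, 0, 0, 0, 0, 0.7],
    [0.9, -0.61, 0, 0, 0, 0, 0.7],
    [0.9, -0.61, 0, 0, 0, 0, 0.7],
    [0.9, -0.61, 0, 0, 0, 0, 0.7],
    [0.9, -0.61, 0, 0, 0, 0, 0.7]
  ]
}}

```text
time_s: 2.15
tool_pos: [0.4464, -0.3127, 0.2225]
tool_rot: [180.0, 0.0, 12.6]
force: [-0.5, -0.7, 0.5]
grip_width: 0.061
grasp_force: 0.0
```

```bash
cat >> h.py <<'E'
def go(xyz,yaw):
    o=env.get_obs(); T=R.from_euler('xyz',o['tool_rot'],degrees=True)
    d=T.inv().apply(np.array(xyz)-o['tool_pos'])/.2
    r=(T.inv()*R.from_euler('xyz',[180,0,yaw],degrees=True)).as_rotvec()/1.5
    print('to',xyz,yaw,'units',d.round(3),r.round(3))
def look(n,*tz,f=None):
    c=cal(n); im=save(n,f or 'x.png')
    for t,z in tz:
        for r in masks_of(n,t)[:2]:
            print(n,t,round(r['conf'],2),r['location'],axis(c,r['pixels'],z))
E
python3 - <<'E'
from h import *
o=env.get_obs();print(o['time_s'],o['tool_pos'],o['tool_rot'],o['grip_width'])
look('wrist',('drift',.042),('marker',.042),('tool_rest',.055),('drill_jig',.07),f='w1.png')
go([.455,-.306,.031],14)
E
```

```text
2.15 [ 0.44644367 -0.31265387  0.22247108] [1.79964218e+02 4.98073161e-02 1.25997016e+01] 0.060973702276305816
wrist drift 0.6 [272.4, 182.8] ([453.53741455078125, -306.8648986816406], [126.56413269042969, 13.66967487335205], 14.618062019348145)
wrist marker 0.72 [332.8, 181.2] ([474.2541198730469, -379.5420837402344], [122.25135040283203, 15.852202415466309], 13.51627254486084)
wrist tool_rest 0.7 [307.5, 178.2] ([460.73333740234375, -344.734375], [139.31808471679688, 121.39602661132812], 13.481365203857422)
wrist drill_jig 0.75 [87.3, 76.1] ([532.358642578125, -99.13085174560547], [114.94929504394531, 75.79926300048828], -69.61964988708496)
to [0.455, -0.306, 0.031] 14 units [ 0.045 -0.019  0.958] [ 0.     0.    -0.016]
```

View pics/w1.png

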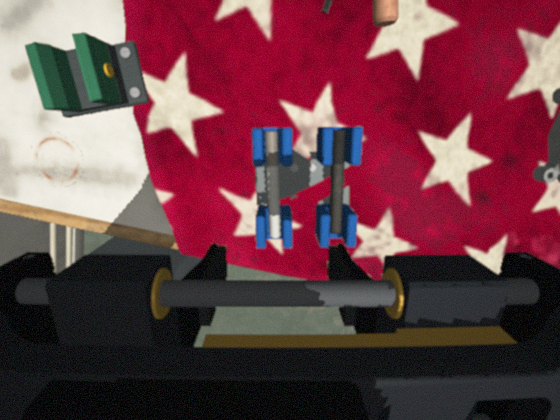

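The wrist picture agrees: drift at (273,183), marker at (336,183) and open gap between the posts. Descending and gripping.

Request:
{"fn": "apply_moves", "kwargs": {
  "moves": [
    [0.037, -0.017, 0.15, 0, 0, -0.016, 0.6],
    [0.037, -0.017, 0.35, 0, 0, -0.016, 0.6],
    [0.037, -0.017, 0.55, 0, 0, -0.016, 0.6],
    [0.037, -0.017, 0.7, 0, 0, -0.016, 0.6],
    [0.037, -0.017, 0.8, 0, 0, -0.016, 0.6],
    [0.037, -0.017, 0.88, 0, 0, -0.016, 0.6],
    [0.037, -0.017, 0.93, 0, 0, -0.016, 0.6],
    [0.037, -0.017, 0.955, 0, 0, -0.016, 0.6],
    [0.037, -0.017, 0.955, 0, 0, -0.016, 0.6],
    [0.037, -0.017, 0.955, 0, 0, -0.016, 0.6]
  ]
}}

```text
time_s: 3.4
tool_pos: [0.4547, -0.3062, 0.0324]
tool_rot: [179.9, -0.0, 14.1]
force: [0.8, -0.9, 0.4]
grip_width: 0.0521
grasp_force: 0.0
```

Request:
{"fn": "apply_moves", "kwargs": {
  "moves": [
    [0, 0, 0, 0, 0, 0, 0.3],
    [0, 0, 0, 0, 0, 0, 0.15],
    [0, 0, 0, 0, 0, 0, 0],
    [0, 0, 0, 0, 0, 0, 0],
    [0, 0, 0, 0, 0, 0, 0],
    [0, 0, 0, 0, 0, 0, 0],
    [0, 0, 0, 0, 0, 0, 0],
    [0, 0, 0, 0, 0, 0, 0]
  ],
  "grip_force": 40
}}

```text
time_s: 4.2
tool_pos: [0.4542, -0.3058, 0.0316]
tool_rot: [180.0, 0.0, 14.1]
force: [-0.1, 0.2, 0.3]
grip_width: 0.013
grasp_force: 40.0
```

Request:
{"fn": "apply_moves", "kwargs": {
  "moves": [
    [0, 0, -0.05, 0, 0, 0, 0],
    [0, 0, -0.15, 0, 0, 0, 0],
    [0, 0, -0.28, 0, 0, 0, 0],
    [0, 0, -0.4, 0, 0, 0, 0],
    [0, 0, -0.45, 0, 0, 0, 0],
    [0.08, -0.03, -0.45, 0, 0, -0.01, 0],
    [0.2, -0.08, -0.45, 0, 0, -0.02, 0],
    [0.35, -0.14, -0.45, 0, 0, -0.04, 0],
    [0.5, -0.2, -0.45, 0, 0, -0.06, 0],
    [0.62, -0.25, -0.45, 0, 0, -0.07, 0],
    [0.7, -0.28, -0.45, 0, 0, -0.07, 0],
    [0.72, -0.29, -0.45, 0, 0, -0.07, 0],
    [0.72, -0.29, -0.45, 0, 0, -0.07, 0],
    [0.72, -0.29, -0.45, 0, 0, -0.07, 0]
  ]
}}

```text
time_s: 5.6
tool_pos: [0.5785, -0.2157, 0.121]
tool_rot: [180.0, 0.1, 20.1]
force: [0.0, -1.0, -0.9]
grip_width: 0.0124
grasp_force: 40.0
```

```bash
python3 - <<'E'
from h import *
o=env.get_obs();print(o['time_s'],o['tool_pos'],o['tool_rot'],o['grip_width'],o['force'])
a=save('top','t2.png');b=save('wrist','w2.png');cv2.imwrite('pics/c2.png',np.hstack([a[60:320,160:440],b[:260,140:560]])[:,:,::-1])
look('top',('drift',o['tool_pos'][2]+.011),('drill_jig',.07))
go([.58,-.215,.009],20)
E
```

```text
5.6 [ 0.57848673 -0.2156751   0.121017  ] [1.79995901e+02 9.83748011e-02 2.00594344e+01] 0.012412447126777694 [ 0.04137764 -1.02851061 -0.86734971]
top drill_jig 0.64 [205.5, 199.1] ([522.7864990234375, -69.06218719482422], [83.56338500976562, 76.68788146972656], -69.1315746307373)
to [0.58, -0.215, 0.009] 20 units [ 0.005 -0.001  0.564] [0.    0.    0.001]
```

View pics/c2.png

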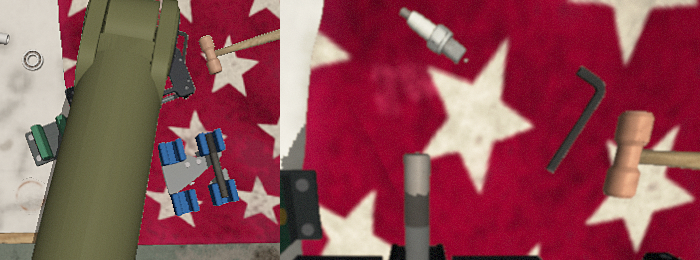

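The drift is held level; the area beneath is clear. Lowering onto the cloth.

Request:
{"fn": "apply_moves", "kwargs": {
  "moves": [
    [0, 0, 0.08, 0, 0, 0, 0],
    [0, 0, 0.2, 0, 0, 0, 0],
    [0, 0, 0.33, 0, 0, 0, 0],
    [0, 0, 0.44, 0, 0, 0, 0],
    [0, 0, 0.51, 0, 0, 0, 0],
    [0, 0, 0.545, 0, 0, 0, 0],
    [0, 0, 0.56, 0, 0, 0, 0],
    [0, 0, 0.565, 0, 0, 0, 0],
    [0, 0, 0.57, 0, 0, 0, 0],
    [0, 0, 0.57, 0, 0, 0, 0]
  ]
}}

```text
time_s: 6.85
tool_pos: [0.5802, -0.2146, 0.0083]
tool_rot: [179.9, -0.1, 20.2]
force: [0.3, 0.1, -0.3]
grip_width: 0.0129
grasp_force: 40.0
```

Request:
{"fn": "apply_moves", "kwargs": {
  "moves": [
    [0, 0, 0.004, 0, 0, 0, 0],
    [0, 0, 0.008, 0, 0, 0, 0],
    [0, 0, 0.008, 0, 0, 0, 0],
    [0, 0, 0.008, 0, 0, 0, 0]
  ]
}}

```text
time_s: 7.25
tool_pos: [0.58, -0.2146, 0.0067]
tool_rot: [180.0, -0.0, 20.2]
force: [-1.0, 0.7, 4.5]
grip_width: 0.0129
grasp_force: 40.0
```

Request:
{"fn": "apply_moves", "kwargs": {
  "moves": [
    [0, 0, 0, 0, 0, 0, 0.25],
    [0, 0, 0, 0, 0, 0, 0.4],
    [0, 0, 0, 0, 0, 0, 0.5],
    [0, 0, 0, 0, 0, 0, 0.5],
    [0, 0, -0.1, 0, 0, 0, 0.5],
    [0, 0, -0.25, 0, 0, 0, 0.5],
    [-0.1, 0, -0.45, 0, 0, 0, 0.5],
    [-0.2, 0, -0.65, 0, 0, 0, 0.5],
    [-0.3, 0, -0.8, 0, 0, 0, 0.5],
    [-0.3, 0, -0.8, 0, 0, 0, 0.5],
    [-0.3, 0, -0.8, 0, 0, 0, 0.5]
  ]
}}

```text
time_s: 8.35
tool_pos: [0.5234, -0.2355, 0.1666]
tool_rot: [179.9, -0.1, 20.1]
force: [0.5, 0.6, 0.1]
grip_width: 0.0437
grasp_force: 0.0
```

```bash
python3 - <<'E'
from h import *
o=env.get_obs();print(o['time_s'],o['tool_pos'],o['tool_rot'],o['grip_width'],o['force'])
look('wrist',('drift',.017),('drill_jig',.07),('tool_rest',.055),('marker',.044),f='w3.png')
a=np.radians(20)
go([.58+.05*np.cos(a),-.2146+.05*np.sin(a),.0065],20)
E
```

```text
8.35 [ 0.5234431  -0.23551827  0.1665562 ] [ 1.79908995e+02 -5.37641883e-02  2.01030294e+01] 0.04365387961510205 [0.52573495 0.58553848 0.11557592]
wrist drift 0.98 [275.7, 140.8] ([579.0382080078125, -215.50013732910156], [127.02932739257812, 14.22104263305664], 20.552406311035156)
wrist drill_jig 0.93 [127.0, 145.5] ([537.1324462890625, -93.47581481933594], [108.31916046142578, 64.20602416992188], -69.45661163330078)
wrist tool_rest 0.65 [330.6, 246.0] ([475.4362487792969, -337.6084899902344], [136.82911682128906, 130.8986358642578], 14.344414710998535)
wrist marker 0.56 [390.5, 242.7] ([528.7251586914062, -367.0826416015625], [24.681312561035156, 13.138513565063477], 31.98306655883789)
to [np.float64(0.6269846310392954), np.float64(-0.19749899283371658), 0.0065] 20 units [0.552 0.009 0.788] [-0.002  0.001  0.003]
```

View pics/w3.png

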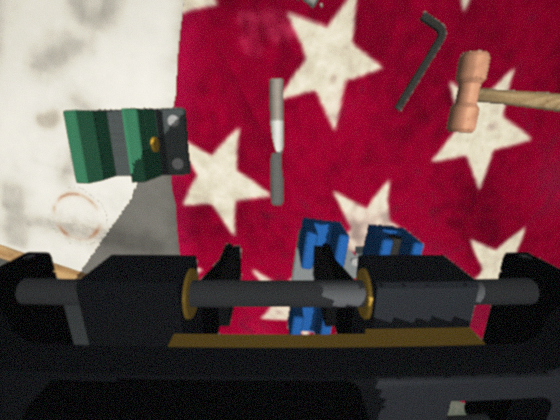

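The drift lies flat on the cloth from (277,80) to (277,205), with nothing nearby. Regrasping 50 mm towards the far end.

Request:
{"fn": "apply_moves", "kwargs": {
  "moves": [
    [0.1, 0.01, 0.1, 0, 0, 0, 0.5],
    [0.3, 0.01, 0.2, 0, 0, 0, 0.5],
    [0.45, 0.01, 0.3, 0, 0, 0, 0.5],
    [0.546, 0.01, 0.45, 0, 0, 0, 0.5],
    [0.546, 0.01, 0.58, 0, 0, 0, 0.5],
    [0.546, 0.01, 0.68, 0, 0, 0, 0.5],
    [0.546, 0.01, 0.74, 0, 0, 0, 0.5],
    [0.546, 0.01, 0.77, 0, 0, 0, 0.5],
    [0.546, 0.01, 0.785, 0, 0, 0, 0.5],
    [0.546, 0.01, 0.785, 0, 0, 0, 0.5],
    [0.546, 0.01, 0.785, 0, 0, 0, 0.5]
  ]
}}

```text
time_s: 9.7
tool_pos: [0.6273, -0.1996, 0.0101]
tool_rot: [179.9, -0.1, 20.1]
force: [0.1, -0.7, -0.1]
grip_width: 0.0435
grasp_force: 0.0
```

Request:
{"fn": "apply_moves", "kwargs": {
  "moves": [
    [0, 0, 0, 0, 0, 0, 0.3],
    [0, 0, 0, 0, 0, 0, 0.15],
    [0, 0, 0, 0, 0, 0, 0],
    [0, 0, 0, 0, 0, 0, 0],
    [0, 0, 0, 0, 0, 0, 0],
    [0, 0, 0, 0, 0, 0, 0],
    [0, 0, 0, 0, 0, 0, 0],
    [0, 0, -0.04, 0, 0, 0, 0],
    [0, 0, -0.12, 0, 0, 0, 0],
    [0, 0, -0.25, 0, 0, 0, 0],
    [0, 0, -0.4, 0, 0, 0, 0],
    [0, 0, -0.52, 0, 0, 0, 0],
    [0, 0, -0.55, 0, 0, 0, 0],
    [0, 0, -0.55, 0, 0, 0, 0]
  ],
  "grip_force": 55
}}

```text
time_s: 11.1
tool_pos: [0.6274, -0.1995, 0.1208]
tool_rot: [179.9, -0.1, 20.2]
force: [0.2, 0.1, -1.2]
grip_width: 0.0125
grasp_force: 54.9
```

```bash
python3 - <<'E'
from h import *
o=env.get_obs();print(o['time_s'],o['tool_pos'],o['tool_rot'],o['grip_width'],o['force'],o['wrist_torque'])
im=save('scene','s4.png');c=cal('scene');z=o['tool_pos'][2]
# jig model overlay to scene & wrist: candidate pose from wrist-top
print(w2p(c,o['tool_pos']))
p=w2p(c,o['tool_pos'])[0].astype(int)
im2=save('wrist','w4.png')
cr=im[max(p[1]-90,0):p[1]+110,max(p[0]-130,0):p[0]+130]
cv2.imwrite('pics/c4.png',cv2.resize(cr,None,fx=2.5,fy=2.5)[:,:,::-1])
look('wrist',('drill_jig',.07),('drift',z+.008))
E
```

```text
11.1 [ 0.6274026  -0.19953677  0.12077379] [ 1.79876547e+02 -1.28680897e-01  2.01541806e+01] 0.012455712315419159 [ 0.21614017  0.12484421 -1.17156444] [ 0.01482679 -0.03630659 -0.02317896]
[[242.66602907 162.64216695]]
wrist drill_jig 0.63 [112.0, 248.1] ([549.8797607421875, -92.17782592773438], [108.57826232910156, 87.47420501708984], -69.75668525695801)
wrist drift 0.62 [274.7, 271.4] ([614.5545654296875, -203.81781005859375], [65.03178405761719, 12.892498970031738], 19.57124900817871)
wrist drift 0.59 [111.7, 248.6] ([591.4217529296875, -114.82221221923828], [78.97245788574219, 63.02192306518555], -69.68970680236816)
```

View pics/c4.png

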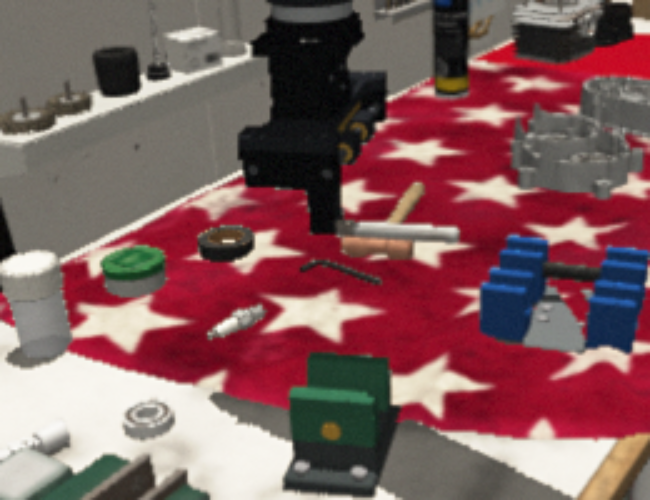

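The drift hangs level in the grip at the end, free of everything. Now I'll fit the jig pose from its masks.

```bash
cat > fit.py <<'E'
from h import *
from scipy.optimize import minimize
def prism(x,yz): return np.array([[sx*x,y,z] for sx in(-1,1) for y,z in yz])
parts=[prism(.035,[(-.056,0),(.056,0),(-.056,.012),(.056,.012)]),prism(.032,[(-.033,.012),(.033,.012),(-.033,.03),(.033,.03)])]
parts+=[prism(.032,[(s*.033,.03),(s*.015,.03),(s*.033,.07),(s*.02,.07)]) for s in(-1,1)]
def render(c,p):
    M=np.zeros((420,560),np.uint8);r=R.from_euler('z',p[2],degrees=True)
    for q in parts:
        u=w2p(c,r.apply(q)+[p[0]/1000,p[1]/1000,0]); cv2.fillConvexPoly(M,cv2.convexHull((u*16).round().astype(np.int32)),1,shift=4)
    return M>0
def fit(views,p0):
    def cost(p): return sum(1-(render(c,p)&m).sum()/max((render(c,p)|m).sum(),1) for c,m in views)
    r=minimize(cost,p0,method='Nelder-Mead',options=dict(initial_simplex=[p0,np.add(p0,[8,0,0]),np.add(p0,[0,8,0]),np.add(p0,[0,0,4])],xatol=.2,fatol=1e-4))
    return r.x.round(1),round(r.fun,3)
E
python3 - <<'E'
from fit import *
V=[]
for n in('scene','wrist','top'):
    c=cal(n);viewer.read_camera(n)
    r=masks_of(n,'drill_jig')
    if r:
        v=(c,r[0]['pixels']);print(n,r[0]['conf'],v[1].sum(),fit([v],[525,-78,20.5]))
        V.append(v)
print(fit(V[:2],[525,-78,20.5]))
E
```

```text
scene 0.8 2170 (array([530.5, -73.4,  23.4]), np.float64(0.058))
wrist 0.77 6812 (array([529.2, -74.3,  20.5]), np.float64(0.387))
top 0.86 541 (array([530.4, -70.9,  18.3]), np.float64(0.758))
(array([530.9, -73.9,  23.3]), np.float64(0.454))
```

Request:
{"fn": "apply_moves", "kwargs": {
  "moves": [
    [0, -0.08, 0, 0, 0, 0, 0],
    [0, -0.2, 0, 0, 0, 0, 0],
    [0, -0.35, 0, 0, 0, 0, 0],
    [0.01, -0.5, 0, 0, 0, 0, 0],
    [0.013, -0.62, 0, 0, 0, 0, 0],
    [0.013, -0.71, 0, 0, 0, 0, 0],
    [0.013, -0.76, 0, 0, 0, 0, 0],
    [0.013, -0.76, 0, 0, 0, 0, 0],
    [0.013, -0.76, 0, 0, 0, 0, 0]
  ]
}}

```text
time_s: 12.55
tool_pos: [0.5768, -0.0569, 0.119]
tool_rot: [179.9, 0.0, 20.1]
force: [1.0, -0.5, -0.6]
grip_width: 0.0125
grasp_force: 54.9
```

```bash
python3 - <<'E'
from fit import *
o=env.get_obs();print(o['time_s'],o['tool_pos'],o['tool_rot'],o['grip_width'],o['force'])
im=save('scene','s5.png');cv2.imwrite('pics/c5.png',cv2.resize(im[130:290,150:350],None,fx=3,fy=3)[:,:,::-1])
c=cal('scene');r=masks_of('scene','drill_jig');print(fit([(c,r[0]['pixels'])],[530,-74,20.5]))
for r in masks_of('scene','drift')[:1]: print(r['conf'],axis(c,r['pixels'],o['tool_pos'][2]))
go([.5776,-.0562,.037],20.5)
E
```

```text
12.55 [ 0.57681196 -0.05692755  0.11900283] [1.79938205e+02 2.55766590e-04 2.00968125e+01] 0.012464547653806633 [ 0.97858517 -0.47998614 -0.55658218]
(array([530.2, -73.4,  23.8]), np.float64(0.069))
0.77 ([520.1112670898438, -77.47329711914062], [113.11515808105469, 29.245281219482422], 19.810142517089844)
to [0.5776, -0.0562, 0.037] 20.5 units [ 0.005 -0.004  0.409] [ 0.     0.    -0.006]
```

View pics/c5.png

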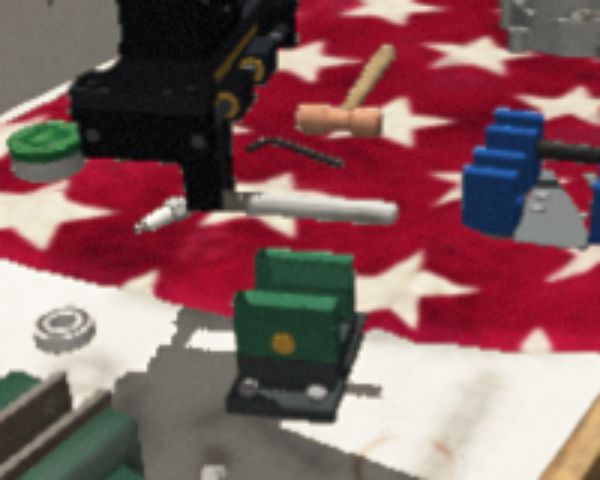

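The drift is above the jig, level and aligned with the channel. Lowering in stages.

Request:
{"fn": "apply_moves", "kwargs": {
  "moves": [
    [0.005, -0.006, 0.05, 0, 0, -0.01, 0],
    [0.005, -0.006, 0.12, 0, 0, -0.01, 0],
    [0.005, -0.006, 0.19, 0, 0, -0.01, 0],
    [0.005, -0.006, 0.25, 0, 0, -0.01, 0],
    [0.005, -0.006, 0.3, 0, 0, -0.01, 0],
    [0.005, -0.006, 0.34, 0, 0, -0.01, 0],
    [0.005, -0.006, 0.36, 0, 0, -0.01, 0],
    [0.005, -0.006, 0.37, 0, 0, -0.01, 0],
    [0.005, -0.006, 0.37, 0, 0, -0.01, 0]
  ]
}}

```text
time_s: 13.6
tool_pos: [0.5773, -0.0543, 0.045]
tool_rot: [180.0, -0.0, 21.0]
force: [-0.5, 0.5, -0.4]
grip_width: 0.0127
grasp_force: 54.9
```

```bash
python3 - <<'E'
from fit import *
o=env.get_obs();print(o['time_s'],o['tool_pos'],o['tool_rot'],o['grip_width'],o['force'])
a=save('scene','s6.png')[150:290,180:320];c=cal('wrist');b=save('wrist','w6.png')
cv2.imwrite('pics/c6.png',np.hstack([cv2.resize(a,(420,420)),b[:,100:440]])[:,:,::-1])
E
```

```text
13.6 [ 0.57725112 -0.05427788  0.04500284] [ 1.79988597e+02 -9.78701873e-03  2.10171147e+01] 0.012702065440426279 [-0.48871837  0.46766075 -0.38919679]
```

View pics/c6.png

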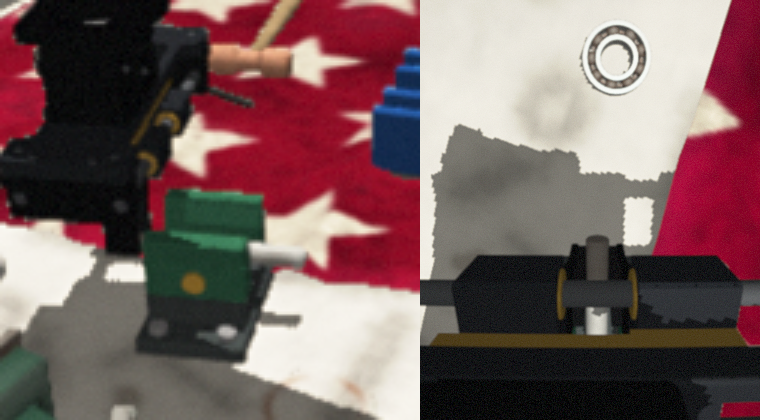

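The drift is in the channel between the cheeks without side force. Lowering to the floor.

Request:
{"fn": "apply_moves", "kwargs": {
  "moves": [
    [0, 0, 0.01, 0, 0, 0, 0],
    [0, 0, 0.02, 0, 0, 0, 0],
    [0, 0, 0.028, 0, 0, 0, 0],
    [0, 0, 0.033, 0, 0, 0, 0],
    [0, 0, 0.036, 0, 0, 0, 0],
    [0, 0, 0.036, 0, 0, 0, 0]
  ]
}}

```text
time_s: 14.3
tool_pos: [0.577, -0.0542, 0.0376]
tool_rot: [-180.0, 0.0, 21.0]
force: [0.2, 0.4, -0.9]
grip_width: 0.0127
grasp_force: 54.9
```

Request:
{"fn": "apply_moves", "kwargs": {
  "moves": [
    [0, 0, 0.003, 0, 0, 0, 0],
    [0, 0, 0.006, 0, 0, 0, 0],
    [0, 0, 0.006, 0, 0, 0, 0],
    [0, 0, 0.006, 0, 0, 0, 0]
  ]
}}

```text
time_s: 14.7
tool_pos: [0.5771, -0.0543, 0.0365]
tool_rot: [180.0, 0.0, 21.0]
force: [0.2, 0.0, -1.5]
grip_width: 0.0125
grasp_force: 54.9
```

Request:
{"fn": "apply_moves", "kwargs": {
  "moves": [
    [0, 0, 0.004, 0, 0, 0, 0],
    [0, 0, 0.008, 0, 0, 0, 0],
    [0, 0, 0.008, 0, 0, 0, 0],
    [0, 0, 0.008, 0, 0, 0, 0]
  ]
}}

```text
time_s: 15.1
tool_pos: [0.5774, -0.0543, 0.0356]
tool_rot: [180.0, -0.0, 21.0]
force: [-1.2, 0.8, 6.2]
grip_width: 0.0126
grasp_force: 54.9
```

Contact at 6 N. Letting go gently and backing up.

Request:
{"fn": "apply_moves", "kwargs": {
  "moves": [
    [0, 0, 0, 0, 0, 0, 0.2],
    [0, 0, 0, 0, 0, 0, 0.3],
    [0, 0, 0, 0, 0, 0, 0.4],
    [0, 0, 0, 0, 0, 0, 0.4],
    [0, 0, -0.06, 0, 0, 0, 0.4],
    [0, 0, -0.2, 0, 0, 0, 0.4],
    [0, 0, -0.4, 0, 0, 0, 0.4],
    [-0.2, 0, -0.6, 0, 0, 0, 0.4],
    [-0.4, 0, -0.8, 0, 0, 0, 0.4],
    [-0.55, 0, -0.9, 0, 0, 0, 0.4],
    [-0.6, 0, -0.9, 0, 0, 0, 0.4],
    [-0.6, 0, -0.9, 0, 0, 0, 0.4],
    [-0.6, 0, -0.9, 0, 0, 0, 0.4]
  ]
}}

```text
time_s: 16.4
tool_pos: [0.4653, -0.0967, 0.2145]
tool_rot: [-180.0, 0.0, 21.0]
force: [0.2, 0.3, 0.0]
grip_width: 0.0347
grasp_force: 0.0
```

```bash
python3 - <<'E'
from fit import *
o=env.get_obs();print(o['time_s'],o['tool_pos'],o['grip_width'],o['force'])
c=cal('wrist');im=save('wrist','w7.png')
r=masks_of('wrist','drill_jig');d=masks_of('wrist','drift')
for z in(.037,.044): print(axis(c,d[0]['pixels'],z),d[0]['conf'])
print(fit([(c,r[0]['pixels']|d[0]['pixels'])],[530,-74,20.5]),fit([(c,r[0]['pixels'])],[530,-74,20.5]))
E
```

```text
16.4 [ 0.46531667 -0.09674201  0.21451218] 0.03465404653556856 [0.23815919 0.25167365 0.0352229 ]
([529.5860595703125, -72.27952575683594], [129.5595245361328, 14.324143409729004], 20.364099502563477) 0.67
([529.7489624023438, -72.23345184326172], [126.88948059082031, 14.028915405273438], 20.364093780517578) 0.67
(array([529.7, -72.9,  20.7]), np.float64(0.137)) (array([529.5, -72.6,  20.9]), np.float64(0.159))
```

View pics/w7.png

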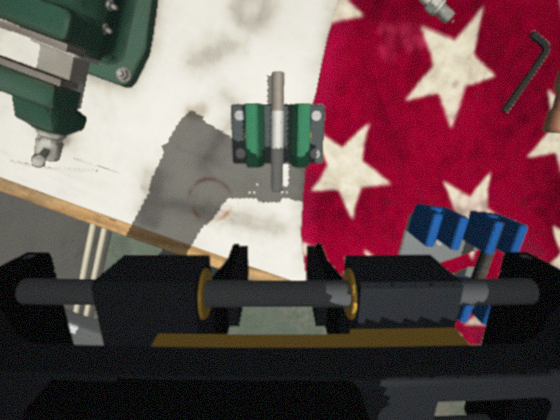

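The picture shows the drift at (278,130) in the channel, sticking out equally at both ends (measured centre within 1 mm of the jig's); the marker is still in its lane. Handing in.

```bash
python3 -c "
from cell import env
print(env.sign_off())"
```

```text
the job is handed in; nothing more can be done
None
```

The drift pin was laid flat on the cloth, picked up again near its far end, and now lies on the jig's channel floor, centred to within about 1 mm; the marker pen was not touched, and the job was handed in at about 16.5 s (no verdict was returned).

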